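Set the spool cradle to its width mark with the thumbwheel

ROBOT

A 6-joint arm with a two-finger parallel gripper is mounted at the origin on the work surface. World frame = base frame: x ahead of the robot, y to its left, z up, the work surface at z = 0. Lengths are in m, angles in rad, forces in N, time in s.
With the tool pointing down it reaches from about 0.275 to 0.825 m from the base axis. Payload 4.9 kg.
Tool frame: the origin (TCP) lies at the very end of the fingers, on their centre line; the grasp point (between the pads) lies 19 mm behind it; x points along the fingers, y is the direction in which the jaws open and shut, and the axes are right-handed (so a half turn about x gives the same grasp; the last joint's range is limited). The gripper opens to 85 mm and grips with 20 to 120 N. Pads are 22 mm wide; open, the fingers measure 114 mm over their backs; the gripper's body (76 mm by 85 mm) begins 54 mm behind the grasp point. The pads swing forward as they close: fully open they stand 13 mm farther back than shut.
Start: joints at [-1.417, 0.326, -0.193, 1.052, 0, 1.437], TCP at [0.156, -0.527, 0.231] pointing down, gripper open.
Joint ranges: [-2.65, 2.65], [-0.97, 1.79], [-1.3, 1.35], [-1.93, 2.1], [-1.47, 1.37], [-3.14, 3.14]. Speed limits (rad/s): [2.57, 2.57, 3.14, 3.14, 3.14, 3.14].

INTERFACE

Orientations are given as a unit quaternion [w, x, y, z].
In Python, from rig import telemetry, imaging, finish_job gives the robot as it stands.
- The arm moves only by the shell command python3 -m pendant 'ROWS' [FORCE]. ROWS is JSON, a list of rows, each a list of 3 entries, a list of its own where there are three numbers: the closure, from 0 (fully open) to 1 (shut), then the shift along the tool's x, y, z in mm, then the turn, a rotation vector about the tool's x, y, z in rad. A call has 1 to 20 rows; each row is the pose to reach, as a shift and turn from the pose measured when the call began, along the tool's axes at that moment; what a row does not reach only later rows make up. A row lasts 1/8 s, in which the tool goes at most 62.5 mm and 10.7 degrees, less where a joint would pass 70% of its speed; a pose out of reach is approached as far as the arm can. A call with a gripper value outside its range is refused whole. The fingers move at their own pace and stop on an object; FORCE is the grip in N (left out, the last holds). Time passes only in rows, so rows that repeat a pose let the fingers close. It gives the time, the measured TCP pose, the force and the opening at its end, in the units of the state.
- telemetry.state(): the state, without advancing time (a new reading comes with each control period).
- imaging.snapshot(name): name is "scene" or "top"; returns a dict with "pixels" (420x560x3 uint8, blue, green, red), "mtx" (3x3 intrinsics, pixels), "k1" (the pictures are not rectified: a ray, as slopes to the right and down, at radius r is drawn at 1 + k1 r^2 times it, then the intrinsics apply), "world_to_cam" (4x4, takes a point from world to camera coordinates). Camera axes: x right, y down, z forward; pixel columns grow to the right and rows downward; lengths in m; the calibration is good to about 2 mm. A picture is of the moment at which its call begins. There is no depth.
- finish_job(): hands the job in, once; it reports no verdict.
The state is a dict: "time_s": time; "qpos": joint angles; "qd": joint speeds; "joint_efforts": joint torques, N m; "ee_pos": TCP position; "ee_rot": TCP orientation; "force": force on the tool from outside, world axes, zero at the start; "wrist_torque": the same for the moment, N m; "grip_width": finger opening in m.
Only numpy, scipy, OpenCV 4.12 (cv2) and the standard library are available. Lean on these libraries where they do the work, as an engineer would, in place of code of your own. Each camera call takes 0.05 s, during which the arm holds its last target. There are 200 camera calls.

TASK

Roll the top of the knurled aluminium wheel of the spool cradle under a fingertip, pressing lightly and in as many strokes as it takes, until the orange cheek has closed the gap so far that its black pointer lines up with the red mark clip on the gauge rail; then take the hand away. Do not grip the wheel, do not push the orange cheek itself, and leave the red clip, the glue bottle, the green rook and the small spool where they stand.

Things in the scene. Friction and masses are not known exactly. Their poses are not given: they have to be found in the camera images.
- cradle: Spool cradle, fixed to the table: plywood base 160 (x) by 320 (y) by 10 mm, two black rollers along y, fixed blue cheek at the -y end (inner face y = -130, top z = 72), white gauge rail on the +x side (top z = 30), wheel in grey housing at the +y end. Origin at table height, 5 mm to -x of the base's centre; z up, y from blue cheek to wheel. The gap closes as the orange cheek moves to -y.
- wheel: Knurled aluminium wheel, 80 mm diameter, 26 mm wide, dark ridges (every tenth yellow). Origin at its centre; axle along the cradle's x. It stands upright between grey plates (outer faces 32 mm either side, tops 80 mm above the table). Its frame turns with it. It turns stiffly (about 1 N at the rim), stays where left, and will not turn back past its starting position.
- wheel_top (a point): Top of the untouched wheel's rim, mid-width, at (0, 100, 100) mm in the cradle's frame, whose axes it shares. Rolling the top towards the cheeks (cradle -y) closes the gap, back opens it: 10 mm of rim travel moves the cheek 2.5 mm the same way. The wheel is sprung: it sinks from about 3 N, 1 mm more per newton, to a stop at 6 mm. This point does not sink with it.
- cheek: The orange sliding cheek, a plate 100 mm (x) by 8 mm by 58 mm, top 74 mm above the table, geared to the wheel. Origin at table height below its gap-side face, on the cradle's middle line; axes like the cradle's. It starts fully open, 90 mm from the blue cheek, and can travel 55 mm. It shares the wheel's sprung deck, so it dips with the wheel while that is pressed.
- pointer (a point): Tip of the black pointer bar (4 mm wide along y) that reaches from the orange cheek over the white gauge rail, at its top, 41 mm above the table. Moves with the cheek.
- mark (a point): Middle of the red mark clip (its top bar is 4 mm wide along y) set on the white gauge rail, 41 mm above the table, 12 to 40 mm towards the blue cheek from where the pointer starts. Axes like the cradle's. The pointer is lined up when pointer and mark have the same y in the cradle's frame; it passes beside the clip without touching it.
- glue: White glue bottle with an orange cap, standing loose, 40 mm in diameter, 100 mm tall; origin at the centre of its underside. To be left alone.
- rook: Green printed chess rook, standing loose, 38 mm in diameter, 56 mm tall; origin at the centre of its underside. To be left alone.
- spool: Small black spool with yellow filament lying flat, loose, 68 mm in diameter, 32 mm tall; origin at the centre of its underside. To be left alone.

How it is judged:
By the outcome, as a careful person would: the job done as asked, in the order asked, and still so for the second after the job is handed in, with the robot touching nothing.
It also fails if it takes over 40 s, if anything falls off the work surface, if the arm or the gripper's body presses on something with over 40 N, if the wrist force passes 120 N, or if a joint passes its speed limit or range.

## Working session

There is one attempt and no reset: what is moved stays moved. The work goes in short steps, Python scripts to look and compute and a shell command to move; the robot and the scene stay as the last step left them, time stands still between calls to the robot, and variables do not carry over. Pictures are saved under pics/ and viewed, about 8 in all and at most 12, crops included, and the job is handed in when it is done.

```bash
mkdir -p pics; ls; cat > h.py <<'E'
import numpy as np,cv2
from rig import telemetry,imaging
def snap(n,f=None):
    s=imaging.snapshot(n)
    if f: cv2.imwrite('pics/'+f,s['pixels'])
    np.savez('cam_'+n,m=s['mtx'],k=s['k1'],T=s['world_to_cam'])
    return s
def cam(n):
    d=np.load(f'cam_{n}.npz');return d['m'],float(d['k']),d['T']
def proj(n,P):
    m,k,T=cam(n);P=np.atleast_2d(P);c=P@T[:3,:3].T+T[:3,3];s=c[:,:2]/c[:,2:]
    s=s*(1+k*(s**2).sum(1,keepdims=True));return s@m[:2,:2].T+m[:2,2]
def ray(n,uv):
    m,k,T=cam(n);d=np.linalg.solve(m,[uv[0],uv[1],1])[:2];s=d.copy()
    for _ in range(30): s=d/(1+k*(s@s))
    R=T[:3,:3];return -R.T@T[:3,3],R.T@np.r_[s,1]
def atz(n,uv,z):
    o,d=ray(n,uv);return o+d*(z-o[2])/d[2]
E
python3 - <<'E'
from h import *
for n in('scene','top'):
    s=snap(n,n+'1.png');print(n,s['mtx'].tolist(),s['k1'],ray(n,(280,210)))
print(telemetry.state())
E
```

```text
pics
scene [[482.2391276360683, 0.0, 287.64055129603236], [0.0, 482.2391276360683, 213.11165278094134], [0.0, 0.0, 1.0]] -0.08584649563504884 (array([1.18161664, 0.32813851, 0.59771729]), array([-0.71380365, -0.39035011, -0.58172487]))
top [[421.2089212921213, 0.0, 273.2322828340697], [0.0, 421.2089212921213, 206.5797639060659], [0.0, 0.0, 1.0]] -0.08859172177570057 (array([0.53906579, 0.03688103, 0.83117749]), array([ 0.04807296, -0.05697553, -0.99738001]))
{'time_s': 0.1, 'qpos': array([-1.41720584e+00,  3.26914449e-01, -1.93491111e-01,  1.05197593e+00,
        1.00028494e-05,  1.43659579e+00]), 'qd': array([ 0.00027065, -0.00114394,  0.00188331,  0.0011204 , -0.00025225,
        0.00110041]), 'joint_efforts': array([ 1.51029573e-03, -4.44239545e+01,  2.63038266e+01,  7.91367085e-03,
       -1.06894245e-04,  4.36786436e-06]), 'ee_pos': array([ 0.15604287, -0.52686008,  0.23055305]), 'ee_rot': array([-0.10083824, -0.69979664, -0.10195913,  0.69980043]), 'force': array([-0.16430106, -0.67232743, -0.27867377]), 'wrist_torque': array([-0.00109953, -0.0077913 ,  0.0320758 ]), 'grip_width': 0.08551735631889966}
```

```bash
python3 -c "
import cv2,numpy as np
for n in('scene','top'):
    cv2.imwrite('pics/%s1x.png'%n,cv2.resize(cv2.imread('pics/%s1.png'%n),(800,600),interpolation=cv2.INTER_CUBIC))"
```

```text
(no output)
```

View pics/scene1x.png

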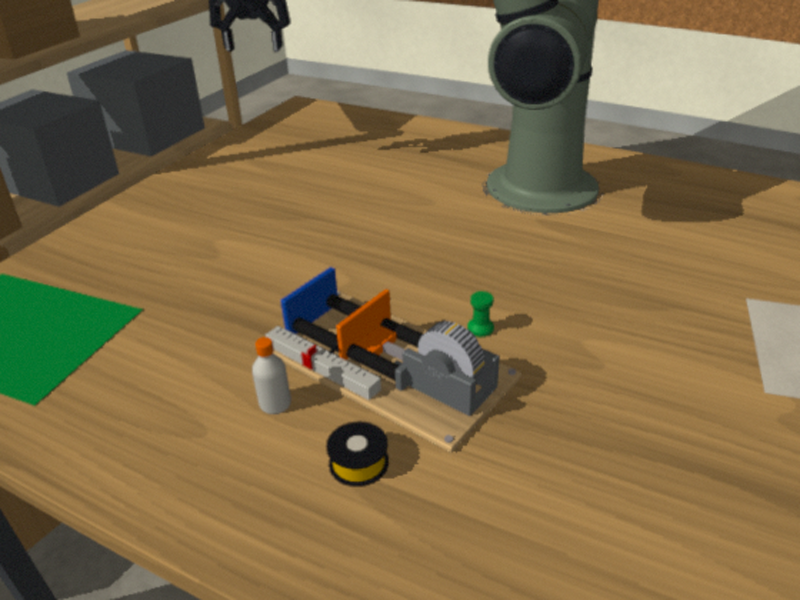

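View pics/top1x.png

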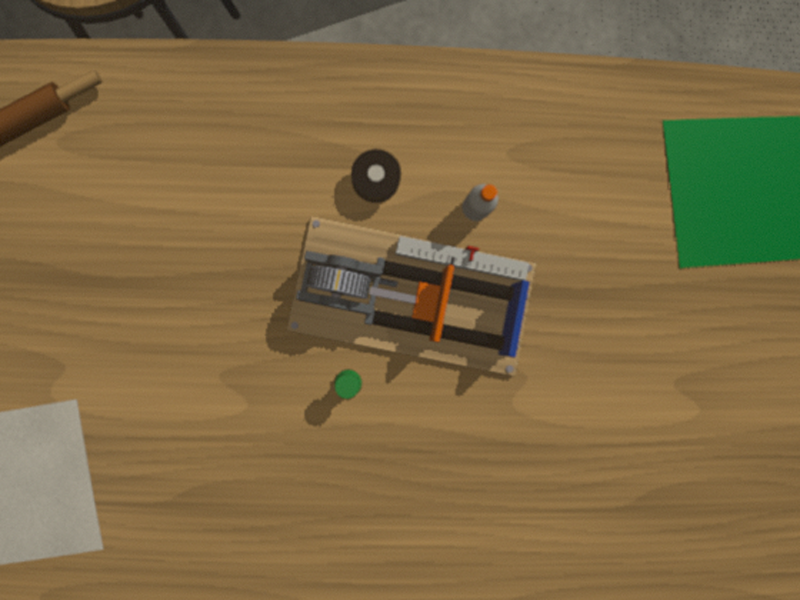

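The scene view shows the cradle at about (390,360) with the wheel at (450,350). In the top view the base corners are near (313,218), (536,264), (515,377) and (290,330), in 800x600 pixels. Next I'll enlarge both crops.

```bash
python3 -c "
import cv2
a=cv2.imread('pics/top1.png')[145:270,195:385];b=cv2.imread('pics/scene1.png')[180:320,180:370]
cv2.imwrite('pics/topc.png',cv2.resize(a,None,fx=4,fy=4,interpolation=cv2.INTER_CUBIC))
cv2.imwrite('pics/scenec.png',cv2.resize(b,None,fx=4,fy=4,interpolation=cv2.INTER_CUBIC))"
```

```text
(no output)
```

View pics/topc.png

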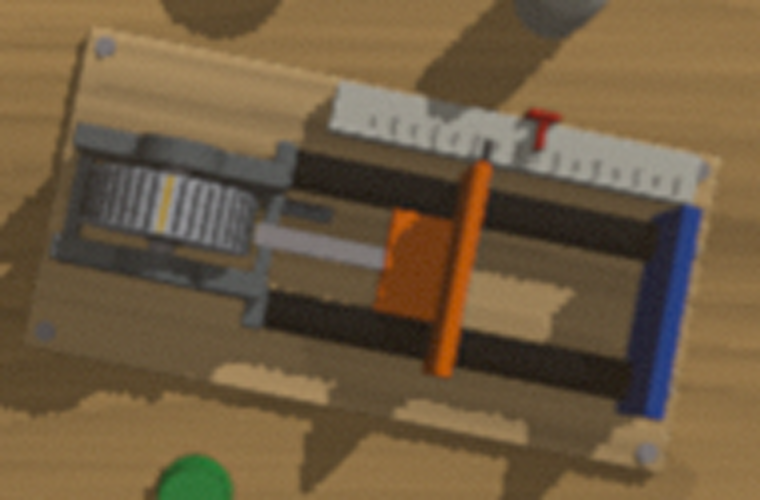

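View pics/scenec.png

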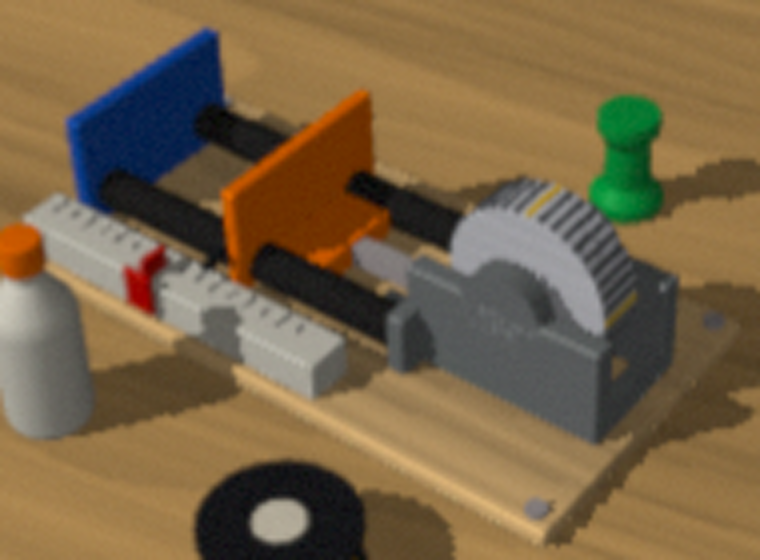

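Top crop: pointer tip is near (488,148), the red clip bar near (541,132), and the wheel's yellow ridge at (168,205). Scene crop: clip at (150,265), yellow ridge at (541,202). Now I'll fit the cradle pose.

```bash
cat > fit.py <<'E'
from h import *
from scipy.optimize import least_squares
from scipy.spatial.transform import Rotation as R
t=lambda p:((p[0]+.5)/4-.5+195,(p[1]+.5)/4-.5+145)
s=lambda p:((p[0]+.5)/4-.5+180,(p[1]+.5)/4-.5+180)
T=[((85,160,10),(90,28)),((-75,160,10),(27,345)),((-75,-160,10),(662,468)),((85,-160,10),(720,158)),((50,-40,74),(491,165)),((-50,-40,74),(451,377))]
S=[((85,160,10),(545,538)),((-75,160,10),(740,325)),((50,-40,74),(226,188)),((-50,-40,74),(370,92)),((32,None,80),None)][:4]
W=lambda q,P:np.c_[R.from_euler('z',q[2]).apply(np.array(P)/1e3)[:,:2]+q[:2],np.array(P)[:,2]/1e3]
def res(q):
    a=proj('top',W(q,[c for c,_ in T]))-[t(p) for _,p in T]
    b=proj('scene',W(q,[c for c,_ in S]))-[s(p) for _,p in S]
    return np.r_[a,b].ravel()
r=least_squares(res,[.55,.05,0],loss='soft_l1');q=r.x
print(q,np.round(res(q).reshape(-1,2),1).tolist())
np.save('q.npy',q)
def C(p): return (R.from_euler('z',-q[2]).apply(np.r_[p[:2]-q[:2],p[2]])*1e3).round(1)
print('wheeltop',W(q,[(0,100,100)]),(proj('top',W(q,[(0,100,100)]))-[195,145])*4+1.5,(proj('scene',W(q,[(0,100,100)]))-180)*4+1.5)
print('ptr',C(atz('top',t((488,148)),.041)),'mark',C(atz('top',t((541,135)),.041)),'markscene',C(atz('scene',s((152,262)),.041)))
st=telemetry.state();M=R.from_quat(np.r_[st['ee_rot'][1:],st['ee_rot'][0]]).as_matrix();print(M.round(3))
E
python3 fit.py
```

```text
[ 0.57965358 -0.0249236  -0.17600373] [[-0.9, -0.5], [-2.0, 0.3], [-0.4, 1.5], [-0.2, -0.4], [-0.2, -0.5], [-0.7, 0.7], [-0.8, -0.6], [-0.2, -1.0], [-2.3, 1.0], [-3.3, -1.1]]
wheeltop [[0.59716323 0.07353153 0.1       ]] [[162.3282051  204.69123394]] [[540.76627487 201.53206067]]
ptr [ 61.3 -41.7  41. ] mark [ 72.5 -65.4  41. ] markscene [ 75.7 -60.2  41. ]
[[-0.     0.284 -0.959]
 [ 0.002 -0.959 -0.284]
 [-1.    -0.002 -0.   ]]
```

```bash
python3 -m pendant '[[1,[0,-60,-78],[0.06,0,0]],[1,[0,-115,-150],[0.12,0,0]],[1,[0,-173,-225],[0.18,0,0]],[1,[0,-231,-300],[0.24,0,0]],[1,[0,-289,-375],[0.3,0,0]],[1,[0,-347,-450],[0.36,0,0]],[1,[20,-405,-525],[0.42,0,0]],[1,[40,-463,-600],[0.464,0,0]],[1,[70,-463,-600],[0.464,0,0]],[1,[70,-463,-600],[0.464,0,0]],[1,[70,-463,-600],[0.464,0,0]],[1,[70,-463,-600],[0.464,0,0]],[1,[70,-463,-600],[0.464,0,0]],[1,[70,-463,-600],[0.464,0,0]],[1,[70,-463,-600],[0.464,0,0]],[1,[70,-463,-600],[0.464,0,0]],[1,[70,-463,-600],[0.464,0,0]]]' 20
cat > st.py <<'E'
from h import *
from scipy.spatial.transform import Rotation as R
import sys
q=np.load('q.npy');st=telemetry.state()
M=R.from_quat(np.r_[st['ee_rot'][1:],st['ee_rot'][0]]).as_matrix();Z=R.from_euler('z',-q[2])
print('t',st['time_s'],'tcp in cradle mm',(Z.apply(st['ee_pos']-np.r_[q[:2],0])*1e3).round(1),'F',Z.apply(st['force']).round(2),'qd',abs(st['qd']).max().round(3))
print('tool axes in cradle (cols)\n',(Z.as_matrix()@M).round(3))
E
python3 st.py
```

```text
time_s: 2.22
ee_pos: [0.5949, 0.034, 0.162]
ee_rot: [-0.047, 0.706, -0.016, -0.706]
force: [-0.4, 1.1, 0.0]
grip_width: -0.0002
t 2.225 tcp in cradle mm [  4.7  60.7 162. ] F [-0.6   0.98  0.01] qd 0.004
tool axes in cradle (cols)
 [[-0.006  0.087 -0.996]
 [ 0.044 -0.995 -0.087]
 [-0.999 -0.044  0.002]]
```

```bash
python3 -c "
from rig import telemetry;print(telemetry.state()['qpos'].round(3))"
```

```text
[-0.089  0.46  -0.175  0.938  0.044  3.141]
```

```bash
cat > goal.py <<'E'
# args: cradle target mm -> shift/turn in tool axes, with tool y = cradle +x, tool x = down
from st import *
A=Z.as_matrix()@M
D=np.array([[0,1,0],[0,0,-1],[-1,0,0]],float)
p=Z.apply(st['ee_pos']-np.r_[q[:2],0])*1e3
g=np.array([float(v) for v in sys.argv[1:4]])
print('shift',(A.T@(g-p)).round(1),'turn',R.from_matrix(A.T@D).as_rotvec().round(3),np.linalg.det(D))
E
python3 goal.py 0 116 130
```

```text
t 2.225 tcp in cradle mm [  4.7  60.7 162. ] F [-0.6   0.98  0.01] qd 0.004
tool axes in cradle (cols)
 [[-0.006  0.087 -0.996]
 [ 0.044 -0.995 -0.087]
 [-0.999 -0.044  0.002]]
shift [ 34.4 -54.1  -0.2] turn [-1.483 -0.031  0.037] 1.0
```

```bash
python3 -m pendant '[[1,[0,-54,0],[-0.18,-0.004,0.004]],[1,[0,-54,0],[-0.36,-0.008,0.009]],[1,[0,-54,0],[-0.54,-0.011,0.013]],[1,[0,-54,0],[-0.72,-0.015,0.018]],[1,[0,-54,0],[-0.9,-0.019,0.022]],[1,[10,-54,0],[-1.08,-0.023,0.027]],[1,[20,-54,0],[-1.26,-0.026,0.031]],[1,[34,-54,0],[-1.4,-0.029,0.035]],[1,[34,-54,0],[-1.483,-0.031,0.037]],[1,[34,-54,0],[-1.483,-0.031,0.037]],[1,[34,-54,0],[-1.483,-0.031,0.037]],[1,[34,-54,0],[-1.483,-0.031,0.037]]]'; python3 goal.py 0 114 103
python3 - <<'E'
from h import *
a=snap('top')['pixels'][145:270,195:385];b=snap('scene')['pixels'][150:290,200:390]
a=cv2.resize(a,None,fx=3,fy=3,interpolation=cv2.INTER_CUBIC);b=cv2.resize(b,(570,375) and None,fx=3,fy=3,interpolation=cv2.INTER_CUBIC)
b=b[:225*1]  if 0 else b
cv2.imwrite('pics/p5.png',np.vstack([a,b])[:, :] if 0 else np.vstack([a[:300],b[100:400]]))
E
```

```text
time_s: 3.72
ee_pos: [0.6, 0.0891, 0.1307]
ee_rot: [0.454, 0.542, 0.454, -0.542]
force: [-0.7, -0.1, -0.1]
grip_width: 0.0001
t 3.725 tcp in cradle mm [  0.  115.8 130.7] F [-0.64 -0.25 -0.13] qd 0.003
tool axes in cradle (cols)
 [[ 0.001  1.    -0.001]
 [ 0.    -0.001 -1.   ]
 [-1.     0.001 -0.   ]]
shift [27.7 -0.   1.8] turn [-0.001 -0.    -0.001] 1.0
```

View pics/p5.png

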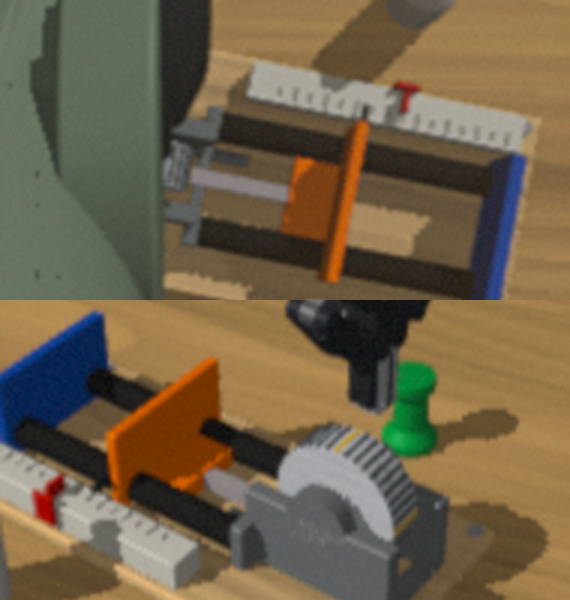

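The finger hangs above the wheel at about (370,400) in the lower crop. The pointer and clip are still in view from the top camera. Next I'll descend to contact.

```bash
python3 -m pendant '[[1,[15,0,1],[0,0,0]],[1,[26,0,1],[0,0,0]],[1,[29,0,1],[0,0,0]],[1,[29,0,1],[0,0,0]]]'; python3 -m pendant '[[1,[1,0,0],[0,0,0]],[1,[1,0,0],[0,0,0]]]';python3 -m pendant '[[1,[1,0,0],[0,0,0]],[1,[1,0,0],[0,0,0]]]'; python3 st.py
```

```text
time_s: 4.32
ee_pos: [0.5994, 0.0882, 0.101]
ee_rot: [-0.454, -0.542, -0.454, 0.542]
force: [-0.4, -0.1, -0.4]
grip_width: -0.0002
time_s: 4.58
ee_pos: [0.5995, 0.0882, 0.1002]
ee_rot: [0.454, 0.542, 0.454, -0.542]
force: [-0.1, -0.5, -0.5]
grip_width: -0.0002
time_s: 4.82
ee_pos: [0.5998, 0.0882, 0.0995]
ee_rot: [0.454, 0.542, 0.454, -0.542]
force: [-0.1, 0.6, 1.4]
grip_width: -0.0001
t 4.825 tcp in cradle mm [  0.  114.9  99.5] F [-0.17  0.61  1.43] qd 0.002
tool axes in cradle (cols)
 [[ 0.     1.    -0.001]
 [ 0.    -0.001 -1.   ]
 [-1.     0.    -0.   ]]
```

```bash
python3 -m pendant '[[1,[1.5,0,0],[0,0,0]],[1,[1.5,0,0],[0,0,0]]]'; python3 -m pendant '[[1,[0.5,0,4],[0,0,0]],[1,[0.5,0,8],[0,0,0]],[1,[0.5,0,12],[0,0,0]],[1,[0.5,0,15],[0,0,0]]]'; python3 st.py
cat > gap.py <<'E'
from h import *
q=np.load('q.npy')
import sys
s=snap('top');p=s['pixels'];cv2.imwrite('pics/'+sys.argv[1],cv2.resize(p[150:210,270:375],None,fx=7,fy=7,interpolation=cv2.INTER_CUBIC))
# strip of the gauge rail rectified to cradle coordinates at z=41: 0.25 mm/px
xs=np.arange(50,92,.25);ys=np.arange(-20,-90,-.25)
c,sn=np.cos(q[2]),np.sin(q[2])
X,Y=np.meshgrid(xs,ys,indexing='ij')
P=np.c_[(q[0]+(c*X-sn*Y).ravel()/1e3),(q[1]+(sn*X+c*Y).ravel()/1e3),np.full(X.size,.041)]
uv=proj('top',P).astype(np.float32).reshape(*X.shape,2)
g=cv2.remap(p,uv,None,cv2.INTER_CUBIC);
cv2.imwrite('pics/r_'+sys.argv[1],cv2.resize(g[::-1],None,fx=2.8,fy=2.8))
b,gr,r=[g[...,i].astype(float) for i in range(3)]
red=np.clip(r-np.maximum(b,gr)-40,0,None)*((r>2*gr)&(gr<1.6*b+25))
for x0 in range(54,90,2):
    m=(X>=x0)&(X<x0+2);w=red[m];
    gray=g.max(2).astype(float)[m].reshape(-1,len(ys)).mean(0);orange=0
    i=gray.argmin()
    print(x0,'red y %.1f w %.0f'%((w*Y[m]).sum()/(w.sum()+1e-9),w.sum()),'darkest y %.1f val %.0f'%(ys[i],gray[i]))
E
python3 gap.py g1.png
```

```text
time_s: 5.08
ee_pos: [0.5999, 0.0882, 0.0983]
ee_rot: [0.454, 0.542, 0.454, -0.542]
force: [-1.8, -0.4, 4.4]
grip_width: -0.0003
time_s: 5.58
ee_pos: [0.5972, 0.0731, 0.0979]
ee_rot: [0.454, 0.542, 0.454, -0.542]
force: [-1.4, 1.1, 5.9]
grip_width: 0.0
t 5.575 tcp in cradle mm [ 0.1 99.5 97.9] F [-1.61  0.85  5.85] qd 0.04
tool axes in cradle (cols)
 [[ 0.001  1.    -0.001]
 [ 0.    -0.001 -1.   ]
 [-1.     0.001 -0.   ]]
54 red y -43.0 w 27 darkest y -39.8 val 87
56 red y 0.0 w 0 darkest y -43.8 val 57
58 red y 0.0 w 0 darkest y -44.2 val 59
60 red y 0.0 w 0 darkest y -44.2 val 66
62 red y 0.0 w 0 darkest y -44.5 val 77
64 red y 0.0 w 0 darkest y -63.0 val 90
66 red y -65.0 w 2134 darkest y -62.2 val 96
68 red y -65.2 w 4423 darkest y -61.8 val 96
70 red y -65.1 w 4377 darkest y -61.5 val 95
72 red y -64.9 w 4810 darkest y -61.5 val 99
74 red y -65.1 w 4754 darkest y -61.2 val 100
76 red y -65.5 w 4681 darkest y -61.5 val 93
78 red y -65.7 w 5255 darkest y -57.2 val 81
80 red y -64.7 w 15066 darkest y -57.5 val 91
82 red y -65.0 w 23586 darkest y -39.5 val 92
84 red y -63.9 w 2357 darkest y -20.0 val 94
86 red y 0.0 w 0 darkest y -29.8 val 94
88 red y 0.0 w 0 darkest y -20.0 val 93
```

View pics/r_g1.png

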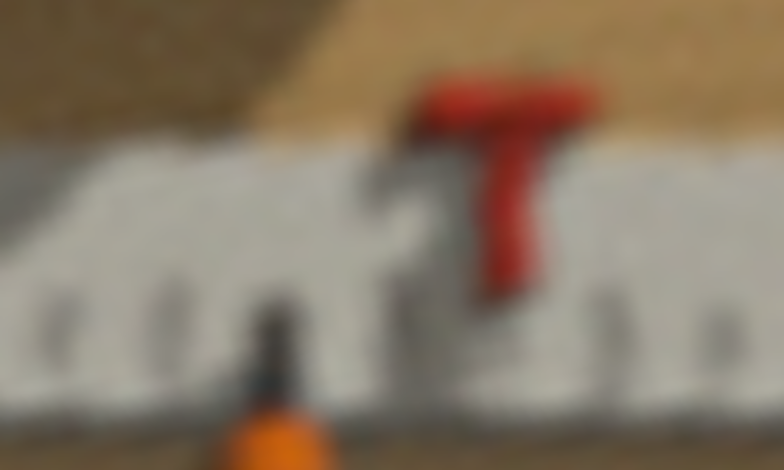

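Rectified gauge strip: clip bar at y = -65.1 and pointer at about -44.4 in the cradle frame (0.25 mm per pixel before enlargement). The pointer has moved as expected, so about 20.7 mm is left, or 83 mm of rim travel. I'll carry on stroking.

```bash
python3 -m pendant '[[1,[0,0,6],[0,0,0]],[1,[0,0,12],[0,0,0]],[1,[0,0,17],[0,0,0]],[1,[-8,0,17],[0,0,0]],[1,[-8,0,0],[0,0,0]],[1,[-8,0,-17],[0,0,0]],[1,[-3,0,-17],[0,0,0]],[1,[0,0,-17],[0,0,0]],[1,[0,0,-17],[0,0,0]],[1,[0,0,-11],[0,0,0]],[1,[0,0,-5],[0,0,0]],[1,[0,0,1],[0,0,0]],[1,[0,0,7],[0,0,0]],[1,[0,0,13],[0,0,0]],[1,[0,0,17],[0,0,0]],[1,[0,0,17],[0,0,0]]]'; python3 st.py; python3 gap.py g2.png | sed -n '2,5p;8,12p'
```

```text
time_s: 7.62
ee_pos: [0.5938, 0.0551, 0.0977]
ee_rot: [-0.454, -0.542, -0.453, 0.543]
force: [-2.9, -1.1, 3.7]
grip_width: -0.0001
t 7.625 tcp in cradle mm [-0.1 81.2 97.7] F [-2.71 -1.62  3.69] qd 0.006
tool axes in cradle (cols)
 [[ 0.     1.    -0.002]
 [-0.001 -0.002 -1.   ]
 [-1.     0.     0.001]]
56 red y 0.0 w 0 darkest y -21.0 val 36
58 red y 0.0 w 0 darkest y -20.5 val 38
60 red y 0.0 w 0 darkest y -20.8 val 38
62 red y 0.0 w 0 darkest y -21.8 val 38
68 red y -65.2 w 4184 darkest y -21.0 val 36
70 red y -65.2 w 4549 darkest y -20.5 val 38
72 red y -65.0 w 4686 darkest y -21.8 val 38
74 red y -65.1 w 4641 darkest y -21.8 val 39
76 red y -65.5 w 4444 darkest y -20.0 val 41
```

```bash
sed -i 's/np.arange(-20,-90/np.arange(-36,-90/' gap.py; python3 -m pendant '[[1,[-8,0,0],[0,0,0]],[1,[-8,0,-17],[0,0,0]],[1,[-8,0,-34],[0,0,0]],[1,[-8,0,-34],[0,0,0]]]'; python3 st.py; python3 gap.py g3.png | sed -n '2,5p;8,12p'
```

```text
time_s: 8.18
ee_pos: [0.6, 0.0908, 0.1054]
ee_rot: [-0.455, -0.541, -0.454, 0.542]
force: [0.2, 0.7, -0.0]
grip_width: 0.0001
t 8.175 tcp in cradle mm [ -0.3 117.5 105.4] F [ 0.05  0.71 -0.04] qd 0.025
tool axes in cradle (cols)
 [[ 0.     1.     0.001]
 [-0.001  0.001 -1.   ]
 [-1.     0.     0.001]]
56 red y 0.0 w 0 darkest y -58.2 val 66
58 red y 0.0 w 0 darkest y -58.5 val 52
60 red y 0.0 w 0 darkest y -58.5 val 48
62 red y 0.0 w 0 darkest y -58.2 val 48
68 red y -65.2 w 4422 darkest y -61.8 val 97
70 red y -65.2 w 4824 darkest y -61.8 val 96
72 red y -65.0 w 4818 darkest y -61.2 val 101
74 red y -65.1 w 4656 darkest y -61.5 val 100
76 red y -65.5 w 4790 darkest y -61.8 val 93
```

View pics/r_g3.png

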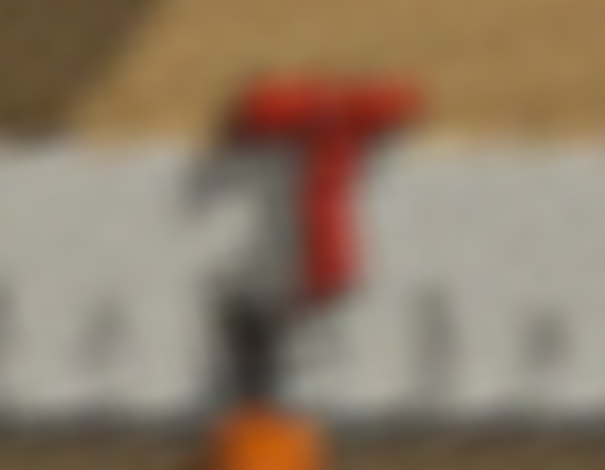

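Pointer is at about -58.4 and the clip at -65.1, so 6.7 mm (27 mm of rim) remains. I'll make a 23 mm stroke, lift, and measure.

```bash
python3 -m pendant '[[1,[5,0,2],[0,0,0]],[1,[7.5,0,2],[0,0,0]],[1,[7.5,0,2],[0,0,0]],[1,[7.5,0,7],[0,0,0]],[1,[7.5,0,12],[0,0,0]],[1,[7.5,0,17],[0,0,0]],[1,[7.5,0,22],[0,0,0]],[1,[7.5,0,25],[0,0,0]],[1,[7.5,0,25],[0,0,0]],[1,[0,0,25],[0,0,0]],[1,[0,0,14],[0,0,0]],[1,[0,0,2],[0,0,0]],[1,[0,0,2],[0,0,0]]]'; python3 st.py; python3 gap.py g4.png | sed -n '2,6p;8,12p'
```

```text
time_s: 9.85
ee_pos: [0.5993, 0.0894, 0.1049]
ee_rot: [-0.455, -0.541, -0.455, 0.542]
force: [-0.2, -0.4, 0.1]
grip_width: -0.0001
t 9.85 tcp in cradle mm [ -0.7 116.  104.9] F [-0.11 -0.43  0.1 ] qd 0.017
tool axes in cradle (cols)
 [[-0.001  1.     0.002]
 [-0.001  0.002 -1.   ]
 [-1.    -0.001  0.001]]
56 red y 0.0 w 0 darkest y -64.2 val 73
58 red y 0.0 w 0 darkest y -64.5 val 61
60 red y 0.0 w 0 darkest y -64.2 val 58
62 red y 0.0 w 0 darkest y -64.2 val 56
64 red y -64.8 w 47 darkest y -64.2 val 74
68 red y -65.2 w 4443 darkest y -61.8 val 97
70 red y -65.2 w 4790 darkest y -61.5 val 98
72 red y -65.0 w 4809 darkest y -61.5 val 98
74 red y -65.2 w 4649 darkest y -61.5 val 100
76 red y -65.4 w 4901 darkest y -61.8 val 94
```

View pics/r_g4.png

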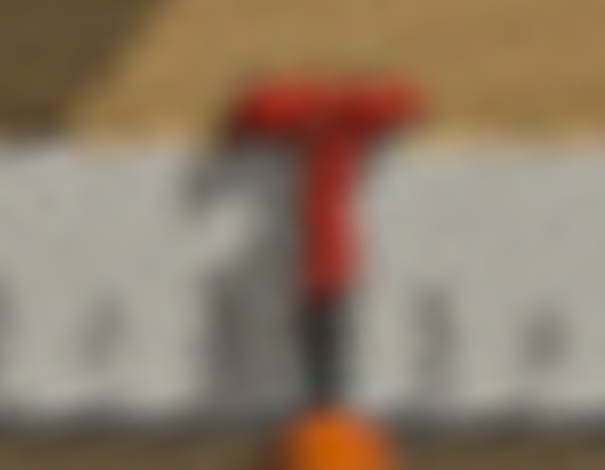

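Pointer (323) and clip (330) nearly coincide in this strip. I'll measure the sub-pixel edges of both.

```bash
cat >> gap.py <<'E'
def edges(prof,name):
    k=cv2.GaussianBlur(prof.reshape(1,-1),(0,0),2).ravel();d=np.gradient(k)
    sel=(ys<-60)&(ys>-71);i=np.where(sel)[0]
    a=i[d[i].argmin()];b=i[d[i].argmax()]
    print(name,'edges',ys[a],ys[b],'mid',(ys[a]+ys[b])/2, k[i[0]:i[-1]:3].round().astype(int).tolist())
for x0,x1 in((58,60),(60,62),(62,64)): edges(gr[(xs>=x0)&(xs<x1)].mean(0),'ptr%d'%x0)
for x0,x1 in((67,70),(70,73),(73,76)): edges(gr[(xs>=x0)&(xs<x1)].mean(0),'mark%d'%x0)
E
python3 gap.py g5.png | tail -6
```

```text
ptr58 edges -63.0 -66.75 mid -64.875 [106, 102, 95, 86, 74, 66, 65, 74, 92, 114, 135, 153, 164, 168]
ptr60 edges -62.5 -67.25 mid -64.875 [105, 100, 91, 79, 67, 59, 60, 69, 87, 108, 130, 148, 159, 165]
ptr62 edges -62.25 -67.25 mid -64.75 [104, 99, 88, 73, 59, 51, 52, 64, 83, 105, 129, 147, 160, 167]
mark67 edges -62.75 -67.75 mid -65.25 [101, 93, 84, 72, 58, 49, 47, 52, 67, 88, 110, 132, 148, 159]
mark70 edges -62.5 -67.5 mid -65.0 [105, 97, 87, 73, 59, 49, 48, 55, 72, 94, 118, 140, 154, 164]
mark73 edges -62.5 -67.25 mid -64.875 [102, 95, 84, 70, 56, 45, 43, 50, 67, 90, 114, 134, 151, 162]
```

The remaining error is about 0.1–0.3 mm, which is at the measurement limit, so I'm stopping here. I'll take the hand well clear and do a last check.

```bash
python3 -m pendant '[[1,[-30,0,0],[0,0,0]],[1,[-70,0,0],[0,0,0]],[1,[-100,0,0],[0,0,0]],[1,[-100,0,0],[0,0,0]],[1,[-100,0,0],[0,0,0]]]'; python3 st.py; python3 gap.py g6.png | tail -6
python3 - <<'E'
from h import *
a=snap('scene','scene6.png')['pixels'][170:350,170:400]
cv2.imwrite('pics/s6.png',cv2.resize(a,None,fx=3.3,fy=3.3,interpolation=cv2.INTER_CUBIC))
E
```

```text
time_s: 10.58
ee_pos: [0.5987, 0.0885, 0.2041]
ee_rot: [-0.454, -0.541, -0.454, 0.543]
force: [-0.4, -1.0, -0.5]
grip_width: 0.0001
t 10.575 tcp in cradle mm [ -1.1 115.  204.1] F [-0.22 -1.06 -0.51] qd 0.016
tool axes in cradle (cols)
 [[-0.002  1.     0.001]
 [-0.002  0.001 -1.   ]
 [-1.    -0.002  0.002]]
ptr58 edges -63.0 -66.5 mid -64.75 [107, 105, 101, 90, 74, 62, 61, 73, 94, 116, 136, 153, 164, 167]
ptr60 edges -62.5 -67.0 mid -64.75 [105, 101, 92, 80, 67, 58, 59, 69, 88, 110, 131, 149, 159, 166]
ptr62 edges -62.25 -67.25 mid -64.75 [103, 97, 86, 73, 61, 54, 54, 65, 83, 105, 128, 146, 158, 166]
mark67 edges -63.0 -66.75 mid -64.875 [99, 92, 85, 73, 58, 46, 43, 50, 67, 88, 109, 130, 148, 159]
mark70 edges -62.5 -67.5 mid -65.0 [107, 98, 87, 72, 57, 47, 46, 54, 72, 94, 119, 139, 154, 164]
mark73 edges -62.0 -67.25 mid -64.625 [103, 94, 82, 69, 57, 48, 46, 54, 69, 91, 114, 134, 150, 162]
```

View pics/s6.png

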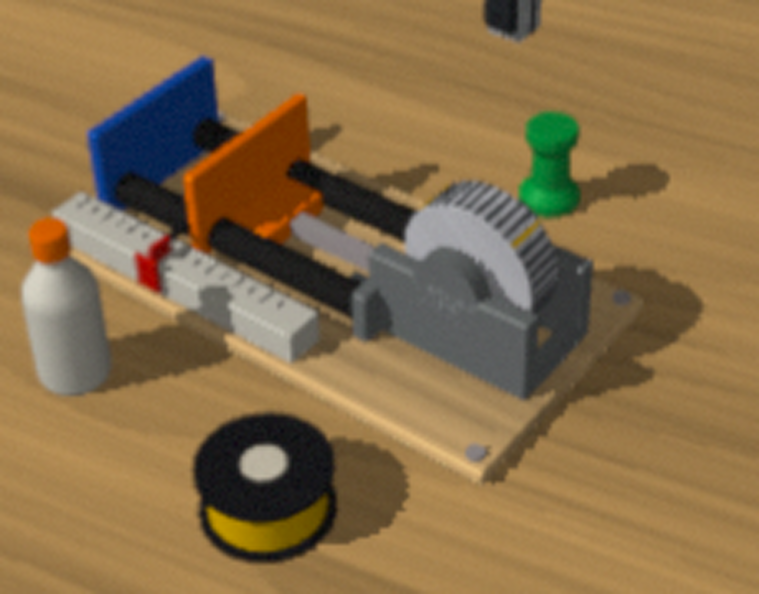

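The pointer runs straight into the clip's bar near (165,240), the hand is well clear near (510,15), and the bottle, rook and spool stand as before. Handing in.

```bash
python3 -c "
from rig import finish_job;print(finish_job())"
```

```text
the job is handed in; nothing more can be done
None
```

I rolled the wheel top towards the cheeks with the closed fingertips in three strokes, the first with a pause to measure. The measured force was about 4–6 N. I then lifted the hand about 10 cm clear and handed the job in at about 10.6 s.

- **Alignment:** in the last top view, the pointer's middle is at y ≈ -64.75 mm and the clip's at -64.6 to -65.0 mm in the cradle frame. The other reading methods put the pointer up to 0.9 mm short of the clip, but those readings are pulled off by the clip's shadow.
- **Surroundings:** in the last scene view, the clip, glue bottle, rook and spool look undisturbed and nothing touches the cradle. I checked this by eye only. The clip reads the same y as before the last strokes.
- **What went wrong on the way:** the first approach ran joint 6 into its limit and stopped about 53 mm short, in free air. I turned the hand about 85° the other way and carried on.

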